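# Stand the mixing slab back in the slab rack

## Task

The ceramist's porcelain mixing slab has been left lying on the little revolving stand. Take it off and stand it on a short edge in the empty slot of the slab rack, right down on the rails and leaning back with its wells facing up, as the other slabs stand. Porcelain chips: set it down gently without letting it drop, and do not disturb the other slabs or the things on the bench.

Things in the scene. Friction and masses are not known exactly. Their poses are not given: they have to be found in the camera images.
- slab: the slab to put away: white porcelain plate 90 x 62 x 18 mm, about 0.24 kg (varies), six shallow wells on its upper face. Origin at its middle; x along the 90 mm length, y across the 62 mm width, z out of the welled face. Starts flat, wells up, within 4 mm of centred on the revolving stand's platter, which is narrower: ends and long sides overhang free air. Both ends are alike
- slab_end_a (a point): middle of the slab's short edge face at its +x end (45 mm from the origin, half way through the thickness)
- slab_end_b (a point): middle of the slab's short edge face at its -x end
- stand: revolving stand, fixed: dark steel foot 112 mm across, 18 mm high, a spindle up to 28 mm thick, and on it a round platter 56 mm across (underside 46 mm, rubber-faced top 62 mm above the bench) that spins freely about the vertical axis, without stops and with almost no friction. Origin: centre of the foot on the bench, z up
- stand_top (a point): centre of the top of the platter, 62 mm above the bench; the slab's underside lies on it
- rack: slab rack, fixed: two level steel rails 212 mm long along its x, 40 mm apart, over a grey drip tray 188 x 74 x 8 mm, with a row of four plastic slots, three filled. Origin: centre of the rack on the bench, z up; x, along the row, points roughly away from the robot; y is along the slots; the slots' tops lean towards -x. A slab in a slot stands 40 mm proud of it and 8 mm wider on each side
- rack_rails (a point): middle of the rack at rail-top level, 22 mm above the bench, axes as the rack's. Slots are clipped on by hand at about x = -69, -23, 23, 69 mm, each up to 4.5 mm off (measured on the slot's middle plane at this level); which place is empty varies, and the slots themselves are not in the state: judge by the slabs that stand there, and look or feel for the empty one
- rack_end (a point): the far (+x) end of the rails, mid-way between them, 106 mm from the rack's middle, at rail-top level. Each slot is two parallel frames of moulded plastic 7 mm thick, 46 mm wide, flat-topped, 48 mm tall along the slope, 20 mm clear between them for the 18 mm slab, both leaning 20 deg from upright, tops towards -x; the chinks between neighbouring slots are too narrow for a slab
- slab_a: a spare slab just like it, standing in a slot of the rack on a short edge, leaning 20 to 23 deg as the slot does, wells up; loose, leave it there. Origin at its centre, axes as the slab's (its +x end down): about 17 mm towards the rack's -x from its slot's place on the rails and 46 mm above rail-top level
- slab_b: a spare slab just like it, standing in a slot of the rack on a short edge, leaning 20 to 23 deg as the slot does, wells up; loose, leave it there. Origin at its centre, axes as the slab's (its +x end down): about 17 mm towards the rack's -x from its slot's place on the rails and 46 mm above rail-top level
- slab_c: a spare slab just like it, standing in a slot of the rack on a short edge, leaning 20 to 23 deg as the slot does, wells up; loose, leave it there. Origin at its centre, axes as the slab's (its +x end down): about 17 mm towards the rack's -x from its slot's place on the rails and 46 mm above rail-top level
- cast: bystander: loose stone dental cast, horseshoe with teeth, about 62 x 63 x 23 mm; origin under its middle
- flask: bystander: loose grey duplicating flask, 68 mm across, 58 mm high; origin under its middle
- wax_knife: bystander: loose double-ended wax knife with a wooden handle, 176 mm long, lying on the bench
- brush: bystander: loose thin ceramist's brush with a blue handle, 144 mm long, lying on the bench
- modelling_liquid: bystander: loose amber bottle 36 mm across, 75 mm high; origin under its middle
Mind the look-alikes: they are no part of the job. Leave any green look-alike of the slab alone. Leave any red look-alike of the stand alone.

How it is judged:
By the outcome, as a careful person would: the job done as asked, in the order asked, and still so for the second after the job is handed in, with the robot touching nothing.
It also fails if it takes over 58 s, if anything falls off the work surface, if the arm or the gripper's body presses on something with over 40 N, if the wrist force passes 120 N, or if a joint passes its speed limit or range.

## Robot

A 6-joint arm with a two-finger parallel gripper is mounted at the origin on the work surface. World frame = base frame: x ahead of the robot, y to its left, z up, the work surface at z = 0. Lengths are in m, angles in degrees, forces in N, time in s.
With the tool pointing down it reaches from about 0.325 to 0.775 m from the base axis. Payload 5.5 kg.
Tool frame: the origin (TCP) lies at the centre of the arm's flange, where the gripper is bolted on; the fingertips stand 182 mm ahead of it and the grasp point (between the pads) lies 163 mm ahead of it; z points along the fingers, y is the line along which they close (so a half turn about z gives the same grasp; the last joint's range is limited). The gripper opens to 88 mm and grips with 3 to 60 N. Pads are 20 mm wide; open, the fingers measure 115 mm over their backs; the gripper's body (75 mm by 178 mm) begins 61 mm behind the grasp point.
Start: joints at [-67.592, 5.22, 70.514, -0, 104.267, -3.249], TCP at [0.26, -0.541, 0.405] pointing down, gripper open.
Joint ranges: [-164.24, 164.24], [-49.07, 125.15], [9.68, 141.18], [-86.29, 266.29], [3.28, 154.24], [-151.56, 151.56]. Speed limits (degrees/s): [147.25, 147.25, 172.46, 180, 180, 180].

## Interface

Orientations are given as [roll, pitch, yaw] about the fixed x, y, z axes, in that order (R = Rz(yaw) Ry(pitch) Rx(roll)).
In Python, from station import r gives the robot as it stands. The module is installed in compiled form; this text tells all that it offers. Calls block until the motion is done:
- r.reach(position, orientation): joint-space move of the TCP to a pose.
- r.servo_line(position, rotation=None, speed=0.15): straight line of the TCP; rotation=None keeps the orientation; speed is the mean speed in m/s.
- r.move_joints(angles): joint-space move.
- r.let_go() and r.grab(squeeze=None): open the fingers fully, or close them until they stop; squeeze is the grip in N (None keeps the last).
- r.wait(seconds).
- r.inverse_kinematics(position, orientation): joint angles nearest the present ones, or None.
- r.sense(): the state.
- r.snapshot(name): name is "scene" or "side" or "wrist"; returns a dict with "frame" (420x560x3 uint8, red, green, blue), "fx", "fy", "cx", "cy" (pixels), "R" (3x3) and "t" (3): a world point X has camera coordinates R X + t. Camera axes: x right, y down, z forward; pixel columns grow to the right and rows downward; lengths in m; the calibration is good to about 2 mm. A picture is of the moment at which its call begins. There is no depth.
A pose or a line that the arm cannot do raises r.IKError and nothing moves.
- r.hand_in(): hands the job in; it is judged then, once.
The state is a dict: "clock": time; "joints": joint angles; "joint_vel": joint speeds; "joint_torque": joint torques, N m; "tcp_pos": TCP position; "orientation": TCP orientation; "contact_force": force on the tool from outside, world axes, zero at the start; "torque": the same for the moment, N m; "opening": finger opening in m; "gripper_force": force on a finger pad.
Only numpy, scipy, OpenCV 4.12 (cv2) and the standard library are available. Lean on these libraries where they do the work, as an engineer would, in place of code of your own. Each camera call takes 0.05 s, during which the arm holds its last target. There are 200 camera calls.

## Working session

There is one attempt and no reset: what is moved stays moved. The work goes in short steps, each a Python script; the robot and the scene stay as the last script left them, time stands still between calls to the robot, and variables do not carry over. Pictures are saved under pics/ and viewed, at most 10 in all, crops included, and the job is handed in when it is done.

```bash
mkdir -p pics
python3 - <<'E'
from station import r
import cv2,pickle,numpy as np
d={}
for n in("scene","side","wrist"):
    s=r.snapshot(n); d[n]=s; cv2.imwrite(f"pics/{n}0.png",s["frame"][:,:,::-1])
    print(n,s["fx"],s["cx"],s["cy"],np.round(-np.array(s["R"]).T@s["t"],3),np.round(s["R"],2).tolist())
pickle.dump(d,open("s0.pkl","wb"))
print(r.sense())
E
```

```text
scene 386.3830305763803 277.3878214614474 204.00447531872862 [ 1.159 -0.256  0.88 ] [[0.39, 0.92, 0.0], [0.72, -0.3, -0.63], [-0.58, 0.25, -0.78]]
side 393.05324212196206 278.37526632811984 211.36758739672933 [ 0.5   -0.633  0.778] [[1.0, -0.06, 0.01], [-0.04, -0.76, -0.65], [0.05, 0.65, -0.76]]
wrist 354.0998429990316 280.7217836426667 206.75764158372164 [ 0.322 -0.51   0.384] [[0.43, -0.9, -0.0], [-0.87, -0.42, 0.26], [-0.23, -0.11, -0.97]]
{'clock': 0.15, 'joints': array([-6.75923129e+01,  5.25399018e+00,  7.05646935e+01,  6.37022157e-04,
        1.04264797e+02, -3.24931463e+00]), 'joint_vel': array([-0.04546773, -0.14633501, -0.28012122, -0.00352432, -0.05127832,
        0.06064564]), 'joint_torque': array([ 1.43114536e-03, -4.47044599e+01, -4.06908131e+01,  6.99146907e-02,
        2.74756778e-02, -1.33137828e-04]), 'tcp_pos': array([ 0.25980618, -0.54089902,  0.40377133]), 'orientation': array([-1.79916688e+02, -5.34839165e-03,  2.56571543e+01]), 'contact_force': array([0.00741141, 0.61022   , 0.03873709]), 'torque': array([-0.02984095, -0.02562923, -0.03007428]), 'gripper_force': 0.0, 'opening': 0.08748165316441053}
```

View pics/scene0.png

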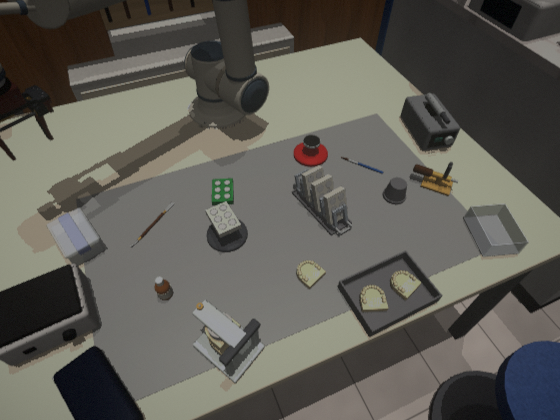

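View pics/side0.png

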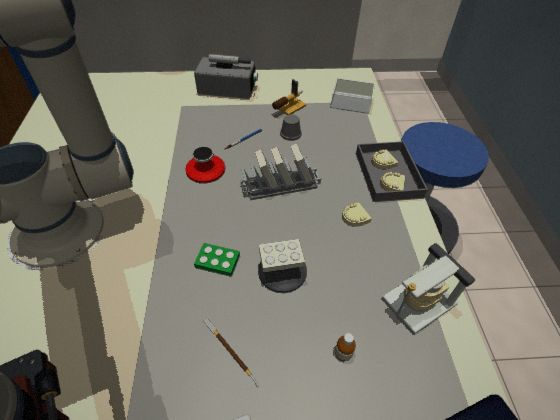

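The slab is white, on the dark stand, at scene (223,218) and side (281,255). The look-alikes are the green slab at side (217,258) and the red stand at side (205,168). The rack is at side (281,172). I'll confirm with enlarged crops.

Run:
```python
import cv2,pickle,numpy as np
d=pickle.load(open("s0.pkl","rb"))
def crop(n,x0,y0,w,h,f):
    return cv2.resize(d[n]["frame"][y0:y0+h,x0:x0+w,::-1],None,fx=f,fy=f,interpolation=cv2.INTER_CUBIC)
a=np.vstack([crop("side",235,140,100,75,4),crop("side",235,225,100,75,4)])
b=np.vstack([crop("scene",280,155,100,75,4),crop("scene",190,180,100,75,4)])
cv2.imwrite("pics/c0.png",np.hstack([a,b]))
```

```text
(no output)
```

View pics/c0.png

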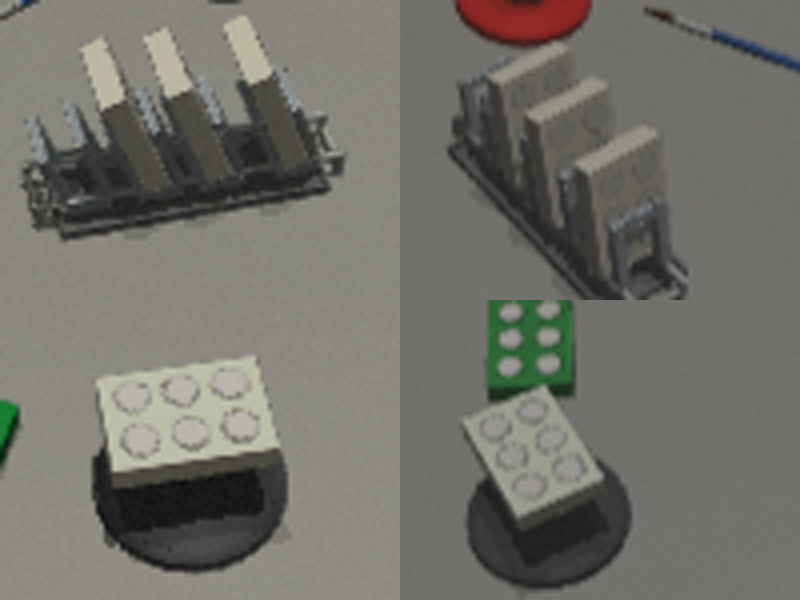

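Crop: the target is the white slab with six wells on the dark stand (crop centres (190,415) and (535,455)). The green plate lies on the bench next to it. The empty slot is the place nearest the robot (crop side (35–75,130)), the x = -69 place. Next I'll get coarse positions and closer wrist views.

```bash
cat > h.py <<'E'
import numpy as np,cv2,pickle
from scipy.spatial.transform import Rotation as Ro
def ray(s,p):
    R=np.array(s["R"]);c=-R.T@np.array(s["t"])
    return c,R.T@np.array([(p[0]-s["cx"])/s["fx"],(p[1]-s["cy"])/s["fy"],1])
def onz(s,p,z):
    c,d=ray(s,p);return c+d*(z-c[2])/d[2]
def proj(s,X):
    q=np.atleast_2d(X)@np.array(s["R"]).T+np.array(s["t"]);return np.c_[s["cx"]+s["fx"]*q[:,0]/q[:,2],s["cy"]+s["fy"]*q[:,1]/q[:,2]]
def rpy(z,y):
    z=z/np.linalg.norm(z);x=np.cross(y,z);x/=np.linalg.norm(x);return Ro.from_matrix(np.c_[x,np.cross(z,x),z]).as_euler("xyz",degrees=True)
E
python3 - <<'E'
from h import *
from station import r
d=pickle.load(open("s0.pkl","rb"))
for n,P in(("side",[(259.25,245),(299.25,239.25),(305,262.5),(263.25,268)]),("scene",[(205.5,210),(226.25,202),(240.75,224.25),(220,235.75)])):
    q=np.array([onz(d[n],p,.08) for p in P]);print(n,q[:,:2].round(4).tolist(),q.mean(0).round(4),[np.linalg.norm(q[i]-q[i-1]).round(3) for i in range(4)])
# rack rails near ends (side), bystanders
for nm,p,z in(("railL",(241,188),.022),("railR",(319,180),.022),("green",(217,258),.01),("flask",(290,133),.0),("redstand",(205,168),.02),("brush",(243,139),0),("bottle",(346,355),0),("knife",(232,352),0)):print(nm,onz(d["side"],p,z).round(3))
c=np.array([.495,-.25,.071])
for t in(10,20,30,40,50):
  for yaw in(0,10,-10):
    a=np.radians(t);w=np.radians(yaw);z=np.array([np.cos(a)*np.cos(w),np.cos(a)*np.sin(w),-np.sin(a)])
    for s in(1,-1):
        o=rpy(z,s*np.array([-np.sin(w),np.cos(w),0]));j=r.inverse_kinematics(c-.025*np.array([np.cos(w),np.sin(w),0])-.163*z,o);print(t,yaw,s,None if j is None else np.round(j))
E
```

```text
side [[0.4986, -0.1273], [0.5873, -0.1161], [0.5937, -0.1775], [0.5053, -0.1867]] [ 0.5462 -0.1519  0.08  ] [np.float64(0.06), np.float64(0.089), np.float64(0.062), np.float64(0.089)]
scene [[0.5076, -0.1835], [0.5029, -0.1247], [0.5874, -0.1135], [0.6007, -0.1732]] [ 0.5496 -0.1487  0.08  ] [np.float64(0.094), np.float64(0.059), np.float64(0.085), np.float64(0.061)]
railL [0.455 0.104 0.022]
railR [0.668 0.125 0.022]
green [ 0.399 -0.109  0.01 ]
flask [0.608 0.361 0.   ]
redstand [0.354 0.189 0.02 ]
brush [0.459 0.338 0.   ]
bottle [ 0.663 -0.347  0.   ]
knife [ 0.437 -0.329  0.   ]
10 0 1 None
10 0 -1 None
10 10 1 [-70. -10. 134.  87.  76. 147.]
10 10 -1 [-70. -10. 134.  87.  76. -33.]
10 -10 1 None
10 -10 -1 None
20 0 1 None
20 0 -1 None
20 10 1 None
20 10 -1 [-67. -18. 133.  76.  71. -21.]
20 -10 1 None
20 -10 -1 None
30 0 1 None
30 0 -1 [-60. -34. 138.  63.  57.   2.]
30 10 1 None
30 10 -1 [-64. -23. 131.  64.  67.  -8.]
30 -10 1 None
30 -10 -1 None
40 0 1 None
40 0 -1 [-55. -34. 133.  48.  58.  17.]
40 10 1 None
40 10 -1 [-59. -25. 127.  51.  66.   4.]
40 -10 1 [ -49.  -42.  138.   40.   49. -146.]
40 -10 -1 [-49. -42. 138.  40.  49.  34.]
50 0 1 [ -50.  -30.  126.   34.   60. -151.]
50 0 -1 [-50. -30. 126.  34.  60.  29.]
50 10 1 None
50 10 -1 [-53. -24. 122.  39.  67.  16.]
50 -10 1 [ -44.  -36.  130.   27.   54. -134.]
50 -10 -1 [-44. -36. 130.  27.  54.  46.]
```

```bash
cat >> h.py <<'E'
d0=pickle.load(open("s0.pkl","rb"))["wrist"]
_T=Ro.from_euler("xyz",[-179.9167,-.00535,25.657],degrees=True).as_matrix();_p=np.array([.25981,-.5409,.40377])
CR=np.array(d0["R"])@_T; CP=_T.T@(-np.array(d0["R"]).T@np.array(d0["t"])-_p)   # world->cam R * tool ; cam pos in tool
def look(target,height,o):
    """TCP position so that the wrist camera, tool orientation o, at given z, looks at target"""
    T=Ro.from_euler("xyz",o,degrees=True).as_matrix();f=T@CR[2]
    c=target-f*(height-target[2])/(-f[2]);return c-T@CP
E
python3 - <<'E'
from h import *
from station import r
print(CP,CR.round(3).tolist())
d={}
for n,t,h,y in(("slab",[.548,-.15,.08],.32,6),("rack",[.50,.115,.04],.30,6),("rack2",[.56,.115,.05],.34,186)):
    for yy in (y,y+180,y+90,y-90):
        o=[180,0,yy];p=look(np.array(t),h,o)
        if r.inverse_kinematics(p,o) is not None:break
    else: print("no",n);continue
    print(n,yy,p);r.reach(p,o);s=r.snapshot("wrist");d[n]=s;cv2.imwrite(f"pics/w_{n}.png",s["frame"][:,:,::-1])
pickle.dump(d,open("s1.pkl","wb"));print(r.sense()["clock"])
im=[d[k]["frame"][:,:,::-1] for k in d]
cv2.imwrite("pics/w_all.png",cv2.resize(np.vstack([np.hstack(im[:2]),np.hstack([im[-1],im[-1]*0])]),(800,600)))
E
```

```text
[ 0.06996858 -0.00090961  0.02010798] [[-0.0, 1.0, 0.001], [-0.966, 0.0, -0.258], [-0.258, -0.001, 0.966]]
slab 6 [ 0.542269   -0.15175263  0.34010798]
rack 6 [0.49958226 0.11378618 0.32010798]
rack2 186 [0.55244784 0.1154056  0.36010798]
5.775
```

View pics/w_all.png

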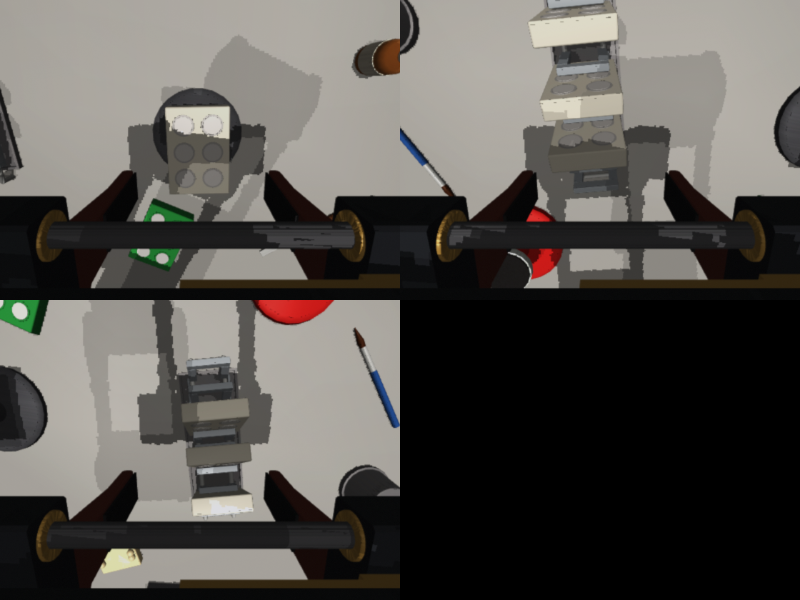

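The slab is seen at composite (197,148). The empty slot shows in the third view at composite (209,378), as two frames at rows 365 and 387, with the filled slabs at rows 413, 455 and 503. I'll enlarge both for precise pixels.

Run:
```python
from h import *
d=pickle.load(open("s1.pkl","rb"))
def crop(n,x0,y0,w,h,f):
    im=cv2.resize(d[n]["frame"][y0:y0+h,x0:x0+w,::-1],None,fx=f,fy=f,interpolation=cv2.INTER_CUBIC)
    return np.clip(im*1.5,0,255).astype(np.uint8)
cv2.imwrite("pics/c1.png",np.hstack([crop("rack2",245,70,100,150,4),crop("slab",227,135,100,150,4)]))
```

```text
(no output)
```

View pics/c1.png

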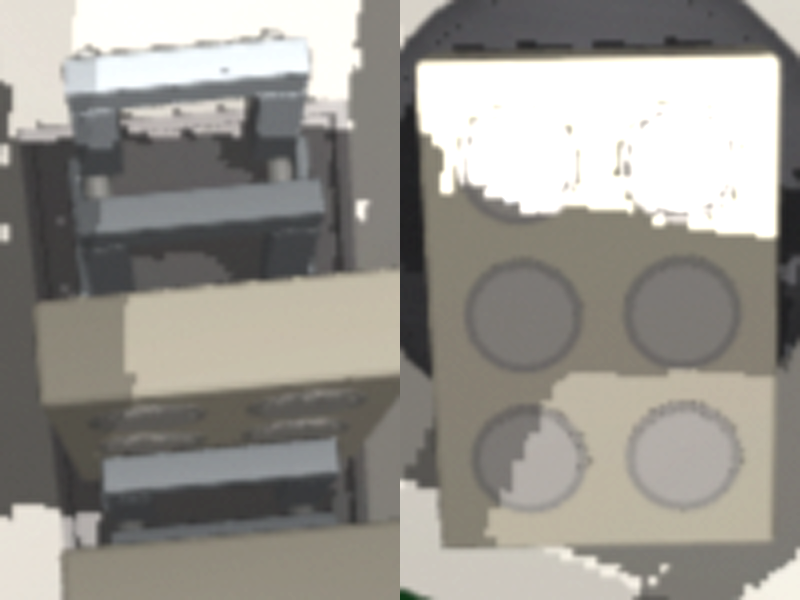

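Run:
```python
from h import *
d=pickle.load(open("s1.pkl","rb"));s=d["rack2"]
C=lambda p:(245+(p[0]+.5)/4-.5,70+(p[1]+.5)/4-.5)
for nm,p in(("f1 ul",(65,62)),("f1 ur",(308,38)),("f1 ll",(70,100)),("f1 lr",(308,72)),("f2 ul",(78,205)),("f2 ur",(322,180)),("f2 ll",(80,237)),("f2 lr",(325,208)),("f3 ul",(104,464)),("f3 ur",(336,440)),("f3 ll",(104,489)),("f3 lr",(337,470))):
    print(nm,[onz(s,C(p),z)[:2].round(4).tolist() for z in(.063,.067,.071)])
s=d["slab"];C=lambda p:(227+(p[0]-400+.5)/4-.5,135+(p[1]+.5)/4-.5)
q=np.array([onz(s,C(p),.08)[:2] for p in((417,60),(779,55),(771,540),(441,547))]);print(q.round(4).tolist(),q.mean(0),[np.linalg.norm(q[i]-q[i-1]).round(4) for i in range(4)])
v=q[:2].mean(0)-q[2:].mean(0);print("yaw",np.degrees(np.arctan2(v[1],v[0])))
im=d["rack"]["frame"][205:285,220:340,::-1];im=np.clip(cv2.resize(im,None,fx=6,fy=6,interpolation=cv2.INTER_CUBIC)*1.6,0,255);cv2.imwrite("pics/c2.png",im)
```

```text
f1 ul [[0.4639, 0.0922], [0.4642, 0.0924], [0.4645, 0.0927]]
f1 ur [[0.4551, 0.1364], [0.4555, 0.136], [0.4559, 0.1356]]
f1 ll [[0.4705, 0.0937], [0.4707, 0.0939], [0.4709, 0.0941]]
f1 lr [[0.461, 0.1372], [0.4613, 0.1368], [0.4616, 0.1364]]
f2 ul [[0.4894, 0.0969], [0.4893, 0.0971], [0.4891, 0.0973]]
f2 ur [[0.48, 0.1425], [0.48, 0.142], [0.48, 0.1415]]
f2 ll [[0.4952, 0.0979], [0.4951, 0.098], [0.4949, 0.0982]]
f2 lr [[0.485, 0.1437], [0.485, 0.1432], [0.4849, 0.1427]]
f3 ul [[0.5388, 0.1067], [0.538, 0.1067], [0.5371, 0.1068]]
f3 ur [[0.5292, 0.152], [0.5285, 0.1514], [0.5278, 0.1508]]
f3 ll [[0.5439, 0.1072], [0.543, 0.1072], [0.5421, 0.1073]]
f3 lr [[0.5352, 0.1531], [0.5344, 0.1524], [0.5336, 0.1518]]
[[0.5836, -0.1136], [0.5908, -0.1742], [0.5027, -0.1845], [0.495, -0.1241]] [ 0.54304529 -0.14908671] [np.float64(0.0892), np.float64(0.0609), np.float64(0.0887), np.float64(0.0609)]
yaw 6.704851670573522[ WARN:0@0.766] global loadsave.cpp:1063 imwrite_ Unsupported depth image for selected encoder is fallbacked to CV_8U.
```

View pics/c2.png

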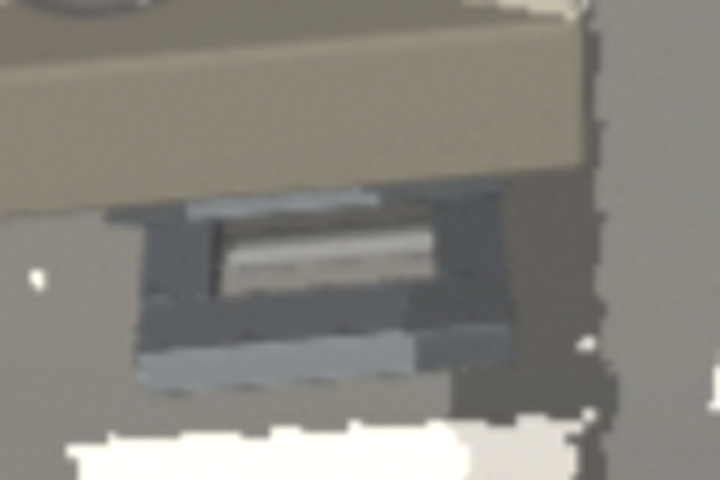

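Run:
```python
from h import *
d=pickle.load(open("s1.pkl","rb"));s=d["rack"]
C=lambda p:(220+(p[0]+.5)/6-.5,205+(p[1]+.5)/6-.5)
for nm,p in(("f1 +x edge +y",(140,356)),("f1 +x edge -y",(513,325)),("f1 -x edge +y",(140,390)),("f1 -x edge -y",(513,359))):
    print(nm,[onz(s,C(p),z)[:2].round(4).tolist() for z in(.063,.067,.071)])
```

```text
f1 +x edge +y [[0.4607, 0.1371], [0.4625, 0.1369], [0.4643, 0.1366]]
f1 +x edge -y [[0.4694, 0.0928], [0.471, 0.0933], [0.4727, 0.0937]]
f1 -x edge +y [[0.4562, 0.1368], [0.4581, 0.1365], [0.46, 0.1363]]
f1 -x edge -y [[0.465, 0.0923], [0.4667, 0.0927], [0.4685, 0.0932]]
```

```bash
cat >> h.py <<'E'
L=np.radians(20);psi=np.radians(11.3);up=np.array([0,0,1.])
xh=np.array([np.cos(psi),np.sin(psi),0]);yh=np.array([-np.sin(psi),np.cos(psi),0])
u=-np.sin(L)*xh+np.cos(L)*up;n=np.cos(L)*xh+np.sin(L)*up
M=np.array([.4749,.1174,.0671])          # slot middle plane, middle of mouth
SC=np.array([.544,-.149,.071]);w=np.radians(6.7);G=.023
sx=np.array([np.cos(w),np.sin(w),0]);sy=np.array([-np.sin(w),np.cos(w),0])
def grasp(t,back=0,sgn=-1,lift=0):
    a=np.radians(t);z=np.cos(a)*sx-np.sin(a)*up
    return SC-G*sx-(.163+back)*z+lift*up, rpy(z,sgn*sy)
def place(t,h,sgn=-1,dx=0,dlean=0):
    """slab's bottom-end middle h m above the mouth along the slope, dx along n"""
    a=np.radians(t);c=Ro.from_rotvec(yh*np.radians(-dlean)).as_matrix();U=c@u;N=c@n
    z=-np.cos(a)*U-np.sin(a)*N
    return M+u*h+n*dx+U*(.045+G)-.163*z, rpy(z,sgn*yh)
E
python3 - <<'E'
from h import *
from station import r
for t in(20,30,40,50):
  for s in(1,-1):
    f=lambda a:(lambda j:None if j is None else np.round(j).tolist())(r.inverse_kinematics(*a))
    print(t,s);[print("  ",k,f(a)) for k,a in(("pre",grasp(t,.09,s)),("g",grasp(t,0,s)),("lift",grasp(t,0,s,.12)),("p10",place(t,.1,s)),("p0",place(t,-.045,s)))]
E
```

```text
20 1
   pre None
   g None
   lift None
   p10 [10.0, -21.0, 96.0, -0.0, 105.0, -92.0]
   p0 [10.0, -12.0, 103.0, -0.0, 89.0, -91.0]
20 -1
   pre None
   g None
   lift [-48.0, -48.0, 138.0, 66.0, 57.0, 13.0]
   p10 [10.0, -21.0, 96.0, -0.0, 105.0, 88.0]
   p0 [10.0, -12.0, 103.0, -0.0, 89.0, 89.0]
30 1
   pre None
   g None
   lift None
   p10 [10.0, -12.0, 89.0, -0.0, 113.0, -91.0]
   p0 [10.0, -3.0, 95.0, -0.0, 98.0, -91.0]
30 -1
   pre None
   g [-44.0, -37.0, 140.0, 61.0, 50.0, 8.0]
   lift [-44.0, -45.0, 132.0, 52.0, 59.0, 25.0]
   p10 [10.0, -12.0, 89.0, -0.0, 113.0, 89.0]
   p0 [10.0, -3.0, 95.0, -0.0, 98.0, 89.0]
40 1
   pre None
   g None
   lift [-40.0, -41.0, 124.0, 39.0, 63.0, -144.0]
   p10 [10.0, -4.0, 83.0, -0.0, 120.0, -91.0]
   p0 [10.0, 6.0, 87.0, -0.0, 107.0, -91.0]
40 -1
   pre None
   g [-40.0, -35.0, 134.0, 45.0, 52.0, 24.0]
   lift [-40.0, -41.0, 124.0, 39.0, 63.0, 36.0]
   p10 [10.0, -4.0, 83.0, -0.0, 120.0, 89.0]
   p0 [10.0, 6.0, 87.0, -0.0, 107.0, 89.0]
50 1
   pre [-42.0, -43.0, 127.0, 31.0, 70.0, -143.0]
   g [-35.0, -31.0, 127.0, 31.0, 56.0, -143.0]
   lift [-35.0, -35.0, 117.0, 27.0, 68.0, -135.0]
   p10 [10.0, 5.0, 77.0, -1.0, 128.0, -91.0]
   p0 [10.0, 15.0, 80.0, -1.0, 115.0, -91.0]
50 -1
   pre [-42.0, -43.0, 127.0, 31.0, 70.0, 37.0]
   g [-35.0, -31.0, 127.0, 31.0, 56.0, 37.0]
   lift [-35.0, -35.0, 117.0, 27.0, 68.0, 45.0]
   p10 [10.0, 5.0, 77.0, -1.0, 128.0, 89.0]
   p0 [10.0, 15.0, 80.0, -1.0, 115.0, 89.0]
```

Run:
```python
from h import *
from station import r
T=40
p,o=grasp(T,0,-1,.12)
r.reach(p+np.array([0,0,.08]),o) if r.inverse_kinematics(p+np.array([0,0,.08]),o) is not None else None
r.reach(p,o)
r.servo_line(grasp(T)[0],speed=.1)
s=r.sense();print(s["clock"],s["tcp_pos"]-grasp(T)[0],s["contact_force"])
r.grab(40);s=r.sense();print(s["opening"],s["gripper_force"],s["contact_force"],s["torque"])
r.servo_line(grasp(T)[0]+[0,0,.02],speed=.05)
r.servo_line(p,speed=.12)
s=r.sense();print(s["clock"],s["opening"],s["gripper_force"],s["contact_force"],s["torque"])
a=r.snapshot("side");b=r.snapshot("wrist");pickle.dump((a,b),open("s2.pkl","wb"))
cv2.imwrite("pics/g.png",np.hstack([a["frame"],b["frame"]])[:,:,::-1][:,::1] if 0 else cv2.resize(np.hstack([a["frame"],b["frame"]])[:,:,::-1],(800,300)))
```

```text
9.4833 [ 0.00025179 -0.00019288  0.00092073] [ 0.51924641 -0.42727898 -0.37845961]
0.062151577036651334 39.967069029808044 [-1.19950241 -0.42395983  1.71752278] [-0.07105021  0.30070265 -0.05425568]
11.5417 0.062238348438166224 39.964624643325806 [-0.32724382  0.46566851 -1.58720842] [-0.06426791  0.61236278  0.04896646]
```

View pics/g.png

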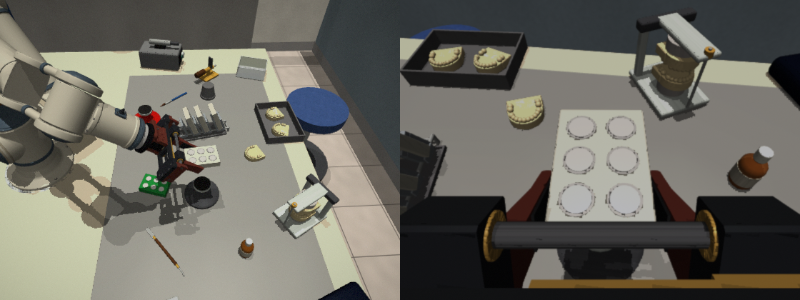

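The slab is gripped (opening 62 mm) and lifted clear of the stand, wells up; its far corners in the wrist view are at about (223,154) and (342,154) px. Next I'll check for sag, then go above the slot.

Run:
```python
from h import *
from station import r
a,b=pickle.load(open("s2.pkl","rb"))
s=r.sense();Tm=Ro.from_euler("xyz",s["orientation"],degrees=True).as_matrix()
g=s["tcp_pos"]+.163*Tm[:,2]
for sag in(0,2,4):
  for e in(0,.004):
    R=Ro.from_rotvec(sy*np.radians(sag)).as_matrix()
    print(sag,e,proj(b,[g+R@(sx*(.068+e)+sy*k*.031+up*.009) for k in(1,-1)]).round(1).tolist(),proj(b,[g+R@(sx*(.068+e-.09*.8)+sy*k*.031+up*.009) for k in(1,-1)]).round(1).tolist())
f=b["frame"].astype(int).sum(2);c=f[130:330,282];print("col282 rows",[(i+130,int(x)) for i,x in enumerate(c) if i<50][::2])
p,o=place(40,.12);r.reach(p,o);s=r.sense();print(s["clock"],s["contact_force"],s["torque"],s["opening"])
p,o=place(40,.065);r.servo_line(p,o,speed=.1)
a=r.snapshot("side");b=r.snapshot("scene");c=r.snapshot("wrist");pickle.dump((a,b,c),open("s3.pkl","wb"))
z=lambda s,x,y:cv2.resize(s["frame"][y:y+90,x:x+120,::-1],(400,300),interpolation=cv2.INTER_CUBIC)
cv2.imwrite("pics/p.png",np.vstack([np.hstack([z(a,215,110),z(b,260,130)]),np.hstack([cv2.resize(c["frame"][:,:,::-1],(400,300)),cv2.resize(a["frame"][:,:,::-1],(400,300))])]))
```

```text
0 0 [[224.0, 149.5], [340.7, 149.3]] [[208.1, 275.6], [357.5, 275.5]]
0 0.004 [[224.7, 144.1], [340.0, 143.9]] [[209.2, 266.8], [356.3, 266.7]]
2 0 [[224.7, 152.2], [340.1, 152.1]] [[208.1, 274.8], [357.5, 274.7]]
2 0.004 [[225.4, 147.0], [339.3, 146.9]] [[209.3, 266.1], [356.3, 266.0]]
4 0 [[225.3, 155.0], [339.4, 154.9]] [[208.2, 274.0], [357.4, 273.8]]
4 0.004 [[226.0, 150.1], [338.7, 149.9]] [[209.4, 265.5], [356.2, 265.3]]
col282 rows [(130, 371), (132, 371), (134, 371), (136, 371), (138, 371), (140, 371), (142, 372), (144, 371), (146, 370), (148, 371), (150, 372), (152, 378), (154, 499), (156, 528), (158, 528), (160, 530), (162, 531), (164, 531), (166, 531), (168, 529), (170, 530), (172, 531), (174, 531), (176, 531), (178, 532)]
12.7417 [ 0.15463388 -0.39614495 -1.22143233] [ 0.01602799 -0.20558096  0.04191368] 0.06173994501282325
```

View pics/p.png

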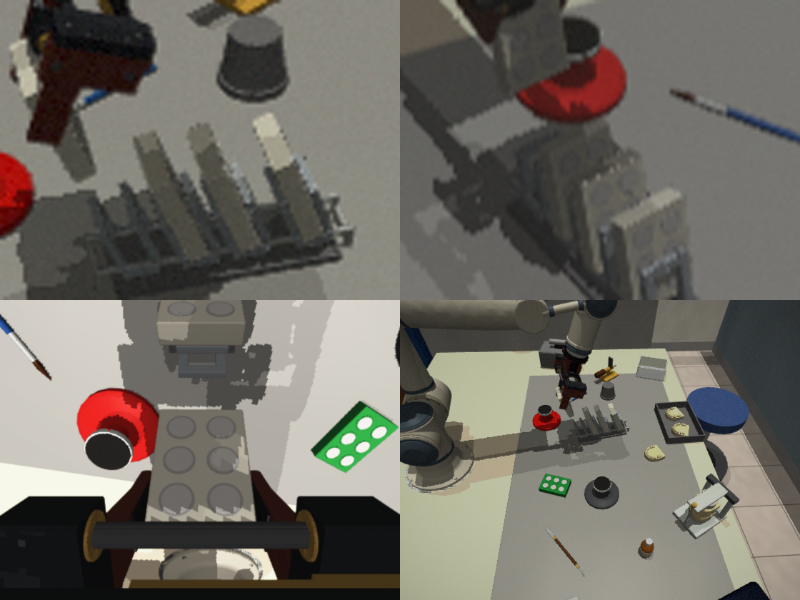

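The slab hangs over the empty slot, wells away from the robot, neighbours untouched. Before inserting I'll fit axial offset and sag from the slab's wells and edge in the wrist view.

Run:
```python
from h import *
from scipy.optimize import least_squares
from station import r
_,b=pickle.load(open("s2.pkl","rb"));_,_,c3=pickle.load(open("s3.pkl","rb"))
Tm=Ro.from_euler("xyz",r.sense()["orientation"],degrees=True).as_matrix();t3=r.sense()["tcp_pos"]
# slab in tool frame nominal: along=cos40 z... ; express via grasp pose
o2=Ro.from_euler("xyz",grasp(40)[1],degrees=True).as_matrix()
S0=o2.T@np.c_[sx,sy,up]
for nm,s,lo in(("s2",b,130),("s3",c3,130)):
    R=np.array(s["R"]);T=R.T@CR; tcp=-R.T@np.array(s["t"])-T@CP; g=tcp+.163*T[:,2]
    gray=cv2.cvtColor(s["frame"],cv2.COLOR_RGB2GRAY)
    im=cv2.createCLAHE(3,(4,4)).apply(gray)[:310]
    H=cv2.HoughCircles(cv2.resize(im,None,fx=2,fy=2),cv2.HOUGH_GRADIENT_ALT,1.5,40,param1=150,param2=.5,minRadius=25,maxRadius=60)
    P=[] if H is None else [h[:2]/2 for h in H[0]]
    def pts(q): # e, sag, lateral
        A=T@S0@Ro.from_rotvec([0,np.radians(q[1]),0]).as_matrix()
        return proj(s,[g+A@np.array([G+q[0]+x,y+q[2],.009]) for x in(-.027,0,.027) for y in(-.0147,.0147)])
    pr=pts([0,0,0]);pair=[(i,p) for i in range(6) for p in P if np.linalg.norm(p-pr[i])<15]
    print(nm,len(P),[(i,p.round(1).tolist(),pr[i].round(1).tolist()) for i,p in pair])
    if len(pair)>3:
        f=least_squares(lambda q:np.ravel([pts(q)[i]-p for i,p in pair]),[0,0,0],x_scale=[.01,1,.01]);print(f.x,np.sqrt(f.cost*2/len(pair)))
    for col in(270,290):
        d=np.diff(gray[100:200,col].astype(int));k=int(np.argmax(abs(d)));print("edge",col,100+k+.5,d[k])
    A=T@S0;print("edge pred",[proj(s,[g+A@np.array([.068+e,0,.009])]).round(1).tolist() for e in(0,-.003)])
```

```text
s2 15 [(0, [312.79998779296875, 279.79998779296875], [318.8, 276.5]), (1, [247.5, 279.0], [247.7, 276.5]), (1, [247.5, 279.0], [247.7, 276.5]), (2, [313.5, 223.5], [315.2, 221.5]), (2, [313.5, 223.5], [315.2, 221.5]), (3, [252.0, 224.1999969482422], [250.9, 221.5]), (4, [310.5, 177.8000030517578], [312.2, 176.1]), (5, [249.0, 178.5], [253.5, 176.1])]
[-0.00119112  0.09818202  0.00082552] 2.3338661947018706
edge 270 102.5 -32
edge 290 186.5 37
edge pred [[[282.8, 150.0]], [[282.8, 154.1]]]
s3 10 [(0, [314.20001220703125, 279.79998779296875], [318.8, 276.5]), (0, [314.20001220703125, 279.79998779296875], [318.8, 276.5]), (1, [246.0, 278.20001220703125], [247.7, 276.5]), (1, [246.0, 278.20001220703125], [247.7, 276.5]), (2, [312.0, 224.1999969482422], [315.2, 221.5]), (2, [312.0, 224.1999969482422], [315.2, 221.5]), (3, [249.8000030517578, 225.0], [250.9, 221.5]), (4, [306.0, 177.0], [312.2, 176.1]), (5, [249.0, 177.8000030517578], [253.5, 176.1])]
[-0.00118228  0.09183265  0.00149292] 1.9709464320552683
edge 270 152.5 -58
edge 290 149.5 51
edge pred [[[282.8, 150.0]], [[282.8, 154.1]]]
```

No sag; the slab sits about 2 mm short along its axis. Next is the guarded insertion with force checks.

```bash
cat > ins.py <<'E'
from h import *
from station import r
def F():
    return np.mean([r.sense()["contact_force"] for _ in range(3)],0)
def go(h,dx,v=.03):
    p,o=place(40,h,dx=dx);r.servo_line(p,o,speed=v);return F()
E
python3 - <<'E'
from ins import *
go(.008,0,.06);r.wait(.15);f0=F();print(f0.round(2),r.sense()["clock"])
np.save("f0.npy",f0)
h=.008
while h>-.030:
    h-=.002;f=go(h,0)-f0;print(round(h,3),[float((f@a).round(2)) for a in(u,n,yh)],np.round(r.sense()["opening"],4))
    if f@u>4 or abs(f@n)>6:break
print(r.sense()["clock"])
E
```

```text
[-0.76 -0.41 -1.93] 14.8417
0.006 [0.14, 0.29, 0.45] 0.0616
0.004 [-1.37, 0.08, 0.26] 0.0619
0.002 [0.49, -0.19, -0.36] 0.0619
0.0 [-1.2, 1.02, -0.27] 0.0622
-0.002 [0.19, 1.1, -0.05] 0.0617
-0.004 [-0.46, 0.62, -0.52] 0.0618
-0.006 [-0.37, -0.57, 0.94] 0.0618
-0.008 [-1.58, 0.94, -0.92] 0.0618
-0.01 [-0.52, 1.36, -0.18] 0.0617
-0.012 [0.14, 1.1, 0.63] 0.0624
-0.014 [-0.36, 0.35, 0.79] 0.0622
-0.016 [-1.12, 0.98, -0.25] 0.0617
-0.018 [-0.53, -0.02, 1.07] 0.0617
-0.02 [-1.19, 0.55, 0.4] 0.0614
-0.022 [0.09, 1.29, 0.45] 0.0619
-0.024 [0.08, 2.06, 0.83] 0.0615
-0.026 [-0.06, 0.88, -0.29] 0.0618
-0.028 [-0.32, 1.0, 1.24] 0.0618
-0.03 [-0.58, 0.74, 0.86] 0.0618
19.5917
```

Run:
```python
from ins import *
f0=np.load("f0.npy");h=-.030
while h>-.054:
    h-=.002 if h>-.0405 else .0007
    f=go(h,0,.02)-f0;print(round(h,4),[float((f@a).round(2)) for a in(u,n,yh)])
    if f@u>3.5 or abs(f@n)>7:break
print(r.sense()["clock"],r.sense()["tcp_pos"]-place(40,h)[0])
a=r.snapshot("side");b=r.snapshot("scene")
z=lambda s,x,y:cv2.resize(s["frame"][y:y+90,x:x+120,::-1],(400,300),interpolation=cv2.INTER_CUBIC)
cv2.imwrite("pics/q.png",np.hstack([z(a,215,130),z(b,265,140)]))
```

```text
-0.032 [-0.54, 0.39, 0.03]
-0.034 [-0.34, 0.96, 0.88]
-0.036 [-0.79, 0.42, 0.64]
-0.038 [-0.54, 1.05, 0.3]
-0.04 [-0.37, 0.53, 0.05]
-0.042 [-0.14, 0.61, 0.84]
-0.0427 [-0.96, 0.57, -0.34]
-0.0434 [-0.03, 0.37, 0.58]
-0.0441 [-0.46, 0.56, -0.08]
-0.0448 [-0.1, 0.18, 0.42]
-0.0455 [0.22, 0.4, 0.62]
-0.0462 [3.93, 0.68, 0.08]
22.5917 [-4.63166043e-05 -1.42399780e-05  3.96639514e-04]
```

View pics/q.png

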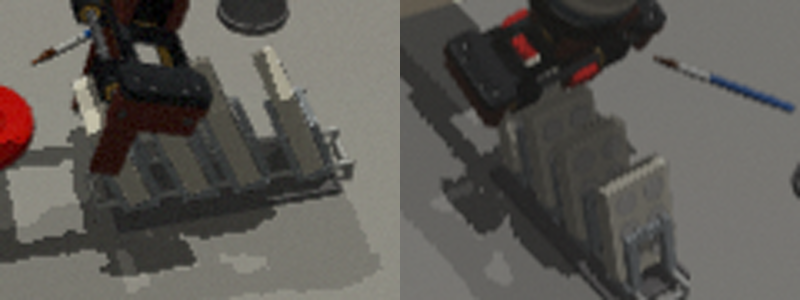

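Contact of about 4 N came at the expected rail depth (bottom at -44 mm against a predicted -44.7 mm), and the slab is in the first slot. Next I'll release, retreat along the slope and check.

Run:
```python
from ins import *
f0=np.load("f0.npy");f=go(-.0466,0,.01)-f0;print(f@u)
r.grab(10);r.wait(.3);print(F()-f0)
r.let_go();r.wait(.2);s=r.sense();print(s["opening"],F()-f0)
p=s["tcp_pos"];r.servo_line(p+.03*u,speed=.06);r.servo_line(p+.13*u,speed=.15)
o=[180,0,191];q=look(np.array([.50,.115,.07]),.36,o)
r.reach(q,o);c=r.snapshot("wrist");print(r.sense()["clock"])
a=r.snapshot("side");b=r.snapshot("scene");pickle.dump((a,b,c),open("s4.pkl","wb"))
z=lambda s,x,y:cv2.resize(s["frame"][y:y+90,x:x+120,::-1],(400,300),interpolation=cv2.INTER_CUBIC)
cv2.imwrite("pics/f.png",np.vstack([np.hstack([z(a,215,130),z(b,265,140)]),np.hstack([cv2.resize(c["frame"][:,:,::-1],(400,300)),cv2.resize(a["frame"][:,:,::-1],(400,300))])]))
```

```text
7.450000972364619
[-2.18671666  2.15902866  7.05234838]
0.08778187944186737 [0.07043385 0.5378627  1.11480002]
28.4333
```

View pics/f.png

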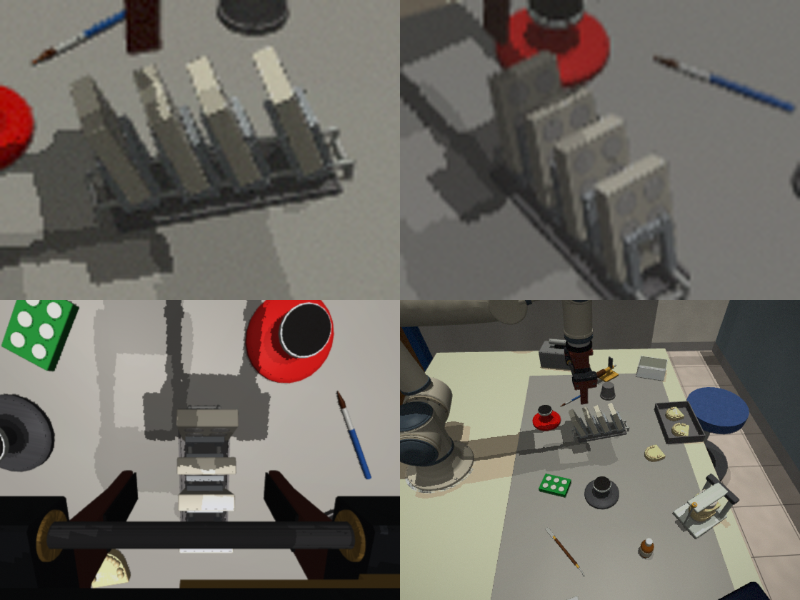

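All four slabs stand in line, with tops at crop (85,85), (150,72), (205,62) and (270,52). The new one is at the same height and lean, wells facing away, and the bystanders haven't moved.

```bash
python3 -c "
from station import r
print(r.hand_in())"
```

```text
the job is handed in; nothing more can be done
None
```

The slab now stands in the rack's empty slot, the one nearest the robot: down on the rails, leaning back with its wells up like the others. The other slabs and the things on the bench look undisturbed, and the job was handed in at about 28 s of the 58 s allowed.

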